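Load the repair caddy and hang it on its hook

ROBOT

A 6-joint arm with a two-finger parallel gripper is mounted at the origin on the work surface. World frame = base frame: x ahead of the robot, y to its left, z up, the work surface at z = 0. Lengths are in mm, angles in rad, forces in N, time in s.
With the tool pointing down it reaches from about 350 to 875 mm from the base axis. Payload 4.2 kg.
Tool frame: the origin (TCP) lies at the very end of the fingers, on their centre line; the grasp point (between the pads) lies 19 mm behind it; z points along the fingers, y is the line along which they close (so a half turn about z gives the same grasp; the last joint's range is limited). The gripper opens to 85 mm and grips with 20 to 120 N. Pads are 22 mm wide; open, the fingers measure 114 mm over their backs; the gripper's body (76 mm by 85 mm) begins 54 mm behind the grasp point. The pads swing forward as they close: fully open they stand 13 mm farther back than shut.
Start: joints at [-1.028, 0.385, 0.008, 0, -1.194, -0.259], TCP at [175.02, -599.973, 231.312] pointing down, gripper open.
Joint ranges: [-3.14, 3.14], [-1.21, 2.06], [-1.07, 1.41], [-3.16, 2.05], [-2.99, -0.16], [-3.1, 3.1]. Speed limits (rad/s): [2.79, 2.79, 3.14, 3.14, 3.14, 3.14].

INTERFACE

Orientations are given as a unit quaternion [x, y, z, w].
In Python, from bench import read_state, get_image, camera_model, job_done gives the robot as it stands.
- The arm moves only by the shell command python3 -m handwheel 'ROWS'. ROWS is JSON, a list of rows, each a list of 7 numbers: the shift along the tool's x, y, z in m, then the turn, a rotation vector about the tool's x, y, z in rad, then the gripper's target within -1 to 1 (fully open at 1, half-way at 0, shut at -1). In form: [[dx, dy, dz, wx, wy, wz, jaw], ...]. A call has 1 to 10 rows; each row is the pose to reach, as a shift and turn from the pose commanded when the call began, along the tool's axes at that moment; what a row does not reach only later rows make up. A row lasts 1/8 s, in which the tool goes at most 62.5 mm and 10.7 degrees, less where a joint would pass 70% of its speed; a pose out of reach is approached as far as the arm can. A call with a gripper value outside its range is refused whole. The fingers move at their own pace and stop on an object; the grip force is fixed at half the most. Time passes only in rows, so rows that repeat a pose let the fingers close. It gives the time, the measured TCP pose, the force, the opening and the grip force at its end, in the units of the state.
- read_state(): the state, without advancing time (a new reading comes with each control period).
- get_image(name): name is "side" or "top"; returns (picture, depth): 480x640x3 uint8, blue, green, red; 480x640 float32, mm along the optical axis (not along the pixel's ray), 0 where there is no reading.
- camera_model(name): a dict with "K" (3x3 intrinsics, pixels), "dist" ([k1, k2, p1, p2, k3] as OpenCV has them; the pictures are not rectified), "rvec" (rotation vector, rad) and "tvec" (3), from world to camera coordinates, as OpenCV has them. Camera axes: x right, y down, z forward; pixel columns grow to the right and rows downward; lengths in mm; the calibration is good to about 2 mm. A picture is of the moment at which its call begins. camera_model takes no time and is no camera call.
- job_done(): hands the job in; it is judged then, once.
The state is a dict: "clock": time; "joints": joint angles; "joint_vel": joint speeds; "joint_efforts": joint torques, N m; "position": TCP position; "ee_rot": TCP orientation; "contact_force": force on the tool from outside, world axes, zero at the start; "wrist_torque": the same for the moment, N m; "gripper_width": finger opening in mm; "grasp_force": force on a finger pad.
Only numpy, scipy, OpenCV 4.12 (cv2) and the standard library are available. Lean on these libraries where they do the work, as an engineer would, in place of code of your own. Each camera call takes 0.05 s, during which the arm holds its last target. There are 200 camera calls.

TASK

Stand the loose white bottle upright in the empty square well of the grey caddy on the bench, then hang the caddy by its handle on the steel hook so that it hangs freely and about level, clear of the bench, and let go. Both bottles must stay upright in their wells, and the tin, the screwdriver and the phone shell stay where they are.

Things in the scene. Friction and masses are not known exactly. Their poses are not given: they have to be found in the camera images.
- caddy: Loose grey plastic caddy, 0.45 kg: tray 200 mm long (x), 120 mm wide (y), walls 45 mm high, with an upright plate 12 mm thick along x in its middle. The plate has a hand slot, x -44 to 44 mm, 45 to 95 mm high, under a grip bar. Wells in two diagonal corners at (x,y) = (71,31) mm, with a bottle in it, and (-71,-31) mm, empty. May hang either way round. Origin: centre of underside, z up.
- caddy_handle (a point): Centre of the caddy's grip bar, 112.5 mm above its underside; axes as the caddy. The bar is 116 mm long (x), 12 mm thick (y) and 35 mm tall: its top is 17.5 mm above this point; its underside, which rests on the hook, 17.5 mm below. With both bottles in, the caddy balances about this point.
- caddy_well (a point): Centre of the inner floor of the caddy's empty well, 6 mm above the caddy's underside; axes as the caddy. Well 50 by 50 mm inside, walls 39 mm above its floor on all four sides.
- bottle_mid (a point): The loose white bottle standing upright on the bench: a straight cylinder 42 mm across and 100 mm tall with a black cap 24 mm across and 12 mm tall on top, 112 mm in all, about 0.08 kg. Point: on its axis, half-way up (56 mm above its foot); z up along its axis.
- stowed_mid (a point): An identical bottle, already standing in the caddy's other well. Point: on its axis, 56 mm above its foot.
- hook: Fixed hook stand: base plate 110 x 110 x 12 mm, a steel post, and at its top a level round arm 10 mm thick along the stand's own -x (roughly towards the robot), its top 215 mm above the bench. It ends 147 mm from the post in an upturned tip, 224 mm high at most. Nothing rises above the arm at the post. Origin: underside of the base, under the post; x along the arm away from its tip, z up.
- hook_seat (a point): Where the bar's underside should rest: on top of the arm, 75 mm from the post's axis, 215 mm above the bench; axes as the stand. The bar must lie across the arm (caddy's y along the stand's x); anywhere 70 to 130 mm from the post serves, nearer the tray meets the post.
- tin: Bystander: squat round aluminium tin, 63 mm across, 45 mm tall, loose. Origin: centre of the underside.
- shell: Bystander: white phone back shell, a shallow tray 70 by 140 by 12 mm lying on the bench, loose. Origin: centre of the underside.
- driver: Bystander: screwdriver 160 mm long lying on the bench, loose; along its own x. Origin: on its underside.
Not all that is in view belongs to the job. What is shaped like the part that bears bottle_mid but green or pink is not meant.

How it is judged (in metres and radians):
On the way, in this order (a step that is already met when the one before it is completed fails the run):
1. the loose bottle stands in the empty well of the caddy, released (x of bottle_mid in the frame of caddy between -0.085 and -0.057 m and y of bottle_mid in the frame of caddy between -0.045 and -0.017 m and z of bottle_mid in the frame of caddy between 0.052 and 0.072 m and angle between bottle_mid's own z axis and vertical below 0.4 rad and contact force between bottle and the fingers below 0.1 N), for 0.2 s.
2. the caddy hangs by its bar on the hook's arm, released (x of caddy_handle in the frame of hook between -0.135 and -0.05 m and y of caddy_handle in the frame of hook between -0.03 and 0.03 m and z of caddy_handle in the frame of hook between 0.217 and 0.25 m and angle between caddy's own z axis and vertical below 0.3 rad and contact force between caddy and hook above 2 N and contact force between caddy and the fingers below 0.1 N and linear speed of caddy below 0.05 m/s and angular speed of caddy below 0.5 rad/s), for 0.2 s.
At the end, for the whole second after the job is handed in: The released caddy hangs at rest, its bar on the hook's level arm: bar centre 50 to 135 mm from the post and within 30 mm sideways of the arm, caddy tilted under 0.3 rad; each bottle stands in its well (within 14 mm sideways, 10 mm in height, tilted under 0.4 rad) (all of step 2 and x of bottle_mid in the frame of caddy between -0.085 and -0.057 m and y of bottle_mid in the frame of caddy between -0.045 and -0.017 m and z of bottle_mid in the frame of caddy between 0.052 and 0.072 m and angle between each of bottle_mid, stowed_mid's own z axis and vertical below 0.4 rad and x of stowed_mid in the frame of caddy between 0.057 and 0.085 m and y of stowed_mid in the frame of caddy between 0.017 and 0.045 m and z of stowed_mid in the frame of caddy between 0.052 and 0.072 m); the robot touches nothing.
It fails at once if a bottle is tipped over (more than 0.8 rad) (angle between any of bottle_mid, stowed_mid's own z axis and vertical above 0.8 rad).
It fails at once if the tin, the phone shell or the screwdriver is moved by more than 30 mm (distance of any of tin, shell, driver from where it was at the start of the episode above 0.03 m).
It also fails if it takes over 54 s, if anything falls off the work surface, if the arm or the gripper's body presses on something with over 40 N, if the wrist force passes 120 N, or if a joint passes its speed limit or range.

## Working session

There is one attempt and no reset: what is moved stays moved. The work goes in short steps, Python scripts to look and compute and a shell command to move; the robot and the scene stay as the last step left them, time stands still between calls to the robot, and variables do not carry over. Pictures are saved under pics/ and viewed, at most 13 in all, crops included, and the job is handed in when it is done.

```bash
ls; mkdir -p pics
cat > h.py <<'E'
import numpy as np, cv2
from bench import *
from scipy.spatial.transform import Rotation as R
def cam(n):
    m=camera_model(n); K=np.array(m["K"],float); d=np.array(m["dist"],float)
    Rm=cv2.Rodrigues(np.array(m["rvec"],float))[0]; t=np.array(m["tvec"],float).ravel(); return K,d,Rm,t
def ray(n,uv):
    K,d,Rm,t=cam(n); p=cv2.undistortPoints(np.array(uv,float).reshape(-1,1,2),K,d).reshape(-1,2)
    return -Rm.T@t,(np.c_[p,np.ones(len(p))]@Rm)
def onz(n,uv,z):
    c,r=ray(n,uv); return c+r*((z-c[2])/r[:,2])[:,None]
def cloud(n,dep):
    K,d,Rm,t=cam(n); v,u=np.mgrid[:480,:640]
    c,r=ray(n,np.c_[u.ravel(),v.ravel()]); return (c+r*dep.reshape(-1,1)).reshape(480,640,3)
def proj(n,P):
    K,d,Rm,t=cam(n); return cv2.projectPoints(np.array(P,float).reshape(-1,1,3),cv2.Rodrigues(Rm)[0],t,K,d)[0].reshape(-1,2)
E
python3 - <<'E'
from h import *
for n in("top","side"):
    im,d=get_image(n); cv2.imwrite(f"pics/{n}0.png",im); np.savez(f"{n}0.npz",im=im,d=d); K,_,Rm,t=cam(n); print(n,-Rm.T@t,Rm[2],(d>0).mean())
print(read_state())
E
```

```text
pics
top [ 389.34624724  -23.77649649 1205.88418824] [ 0.19408231 -0.00939228 -0.98094029] 0.99607421875
side [ 524.89406013  778.90290265 1116.90004676] [ 0.06874133 -0.63711849 -0.76769438] 0.9960026041666666
{'clock': 0.1, 'joints': array([-1.02840577e+00,  3.85465524e-01,  6.75352863e-03, -4.28274109e-04,
       -1.19398887e+00, -2.58598481e-01]), 'joint_vel': array([ 0.00085468, -0.00114188,  0.00417951,  0.00283759,  0.00216439,
        0.00123856]), 'joint_efforts': array([-2.71907411e-03, -3.93318486e+01,  1.88928598e+01,  4.19807330e+00,
       -2.65385526e-03, -1.66875420e-06]), 'position': array([ 174.8659629 , -599.49472556,  230.33699117]), 'ee_rot': array([-1.41342092e-01,  9.89960336e-01,  9.54515951e-04, -1.87976703e-04]), 'contact_force': array([ 0.0555556 , -0.58820768,  0.0851897 ]), 'wrist_torque': array([-0.0002354 , -0.0071799 , -0.01351013]), 'grasp_force': 0.0, 'gripper_width': 85.5290713739591}
```

View pics/top0.png

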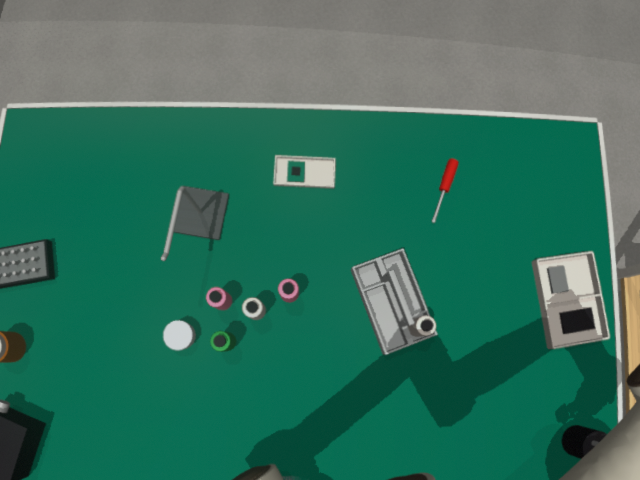

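View pics/side0.png

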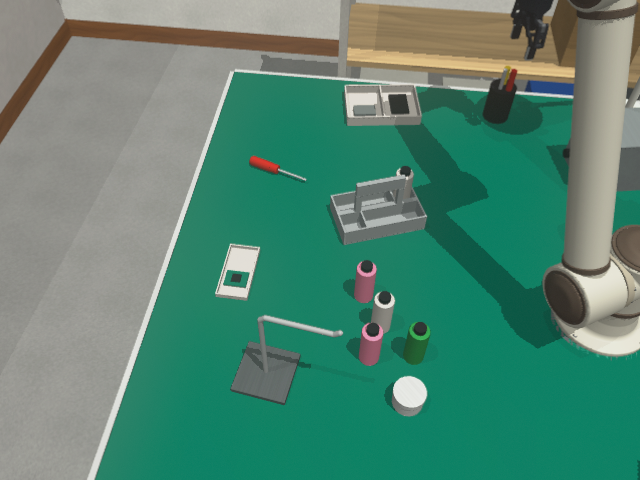

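The top view shows the loose white bottle at px (253,308), pink ones at (217,297) and (288,290), and a green one at (221,341). The stowed white bottle is in the caddy at (426,326). The tin is at (178,335), and the hook arm runs from (180,190) to (165,258). The only loose bottle that is white with a black cap is the one at (253,308). I'll measure everything and confirm it in a crop.

Run:
```python
from h import *
z=np.load("top0.npz"); im,d=z["im"],z["d"]; P=cloud("top",d)
cv2.imwrite("pics/crop1.png",cv2.resize(im[170:370,150:450],None,fx=2.6,fy=2.6,interpolation=cv2.INTER_CUBIC))
# bottles: cap tops by depth
m=((P[...,2]>104)&(P[...,2]<120)).astype(np.uint8); m[:,:150]=0; m[:, 460:]=0; m[400:]=0
n,l,s,c=cv2.connectedComponentsWithStats(m)
for i in range(1,n):
    if s[i,4]>20: print("cap/bar",c[i],s[i,4],np.median(P[l==i],0),onz("top",c[i],112))
# top of body mask z 95-104
# caddy: grey rim z 38..52
reg=np.zeros((480,640),bool); reg[235:365,335:450]=1
for lo,hi,nm in((38,52,"rim"),(122,138,"bar")):
    mm=reg&(P[...,2]>lo)&(P[...,2]<hi); q=P[mm][:,:2].astype(np.float32); r=cv2.minAreaRect(q); print(nm,mm.sum(),r,np.median(P[mm],0))
mm=np.zeros((480,640),bool); mm[180:270,155:235]=1; mm&=(P[...,2]>195)&(P[...,2]<235)
q=P[mm]; v=np.linalg.svd((q-q.mean(0))[:,:2])[2][0]; s=(q-q.mean(0))[:,:2]@v
print("arm",mm.sum(),q.mean(0),v,np.degrees(np.arctan2(v[1],v[0])),[q[s.argmin()],q[s.argmax()]],np.median(q[:,2]))
mm=np.zeros((480,640),bool); mm[180:245,175:235]=1; mm&=(P[...,2]>6)&(P[...,2]<20)
print("base",mm.sum(),cv2.minAreaRect(P[mm][:,:2].astype(np.float32)))
# side depth for hook
z=np.load("side0.npz"); im,d=z["im"],z["d"]; Q=cloud("side",d)
mm=np.zeros((480,640),bool); mm[310:345,255:345]=1; mm&=(Q[...,2]>195)&(Q[...,2]<235); q=Q[mm]
v=np.linalg.svd((q-q.mean(0))[:,:2])[2][0]; s=(q-q.mean(0))[:,:2]@v
print("arm side",mm.sum(),q.mean(0),v,[q[s.argmin()],q[s.argmax()]],np.percentile(q[:,2],[5,50,95]))
mm=np.zeros((480,640),bool); mm[170:245,325:430]=1; mm&=(Q[...,2]>122)&(Q[...,2]<138); q=Q[mm]; print("bar side",cv2.minAreaRect(q[:,:2].astype(np.float32)),np.median(q,0))
```

```text
cap/bar [396.875  298.5625] 80 [ 489.35057718 -209.3646841   112.13595137] [[ 487.94314963 -209.61927064  112.        ]]
cap/bar [287.3539823  287.63716814] 113 [505.20300416  13.41359492 112.02347822] [[505.64479918  13.00241755 112.        ]]
cap/bar [214.76229508 296.3442623 ] 122 [484.67528158 159.36930555 111.93214292] [[484.24443625 159.55618244 112.        ]]
cap/bar [251.26168224 306.64485981] 107 [464.91451243  85.09038474 112.26621605] [[465.43469647  84.63858814 112.        ]]
cap/bar [425.43971631 325.0106383 ] 282 [ 435.21398957 -267.76115208  108.4344278 ] [[ 435.22538035 -267.84257434  112.        ]]
cap/bar [219.09448819 340.57480315] 127 [395.37946745 146.73020508 111.85044622] [[395.83034522 146.63857952 112.        ]]
rim 1138 ((490.22021484375, -215.1891632080078), (200.5952606201172, 122.22433471679688), 21.001354217529297) [ 492.87699213 -214.17945823   44.69905748]
bar 376 ((479.5115661621094, -223.0025177001953), (138.2142791748047, 39.84687423706055), 35.89329528808594) [ 489.47969511 -214.72325973  129.73445116]
arm 416 [611.2623445  230.49435179 214.06076046] [-0.98785561  0.15537466] 171.06147420052147 [array([687.9198091 , 220.20748238, 202.88849894]), array([539.56138154, 244.06024852, 219.16395887])] 213.95102275368822
base 2035 ((683.938720703125, 215.74798583984375), (119.42547607421875, 147.00393676757812), 88.6353988647461)
arm side 522 [612.54617065 235.8324319  213.08029234] [-0.98964549  0.14353329] [array([687.23314387, 219.05955816, 199.84651401]), array([538.73061356, 247.96710309, 222.26177464])] [206.34961865 213.40520151 219.89605118]
bar side ((483.5564880371094, -215.53138732910156), (131.01348876953125, 29.303152084350586), 30.24787139892578) [ 491.73555105 -210.49086005  128.73828104]
```

View pics/crop1.png

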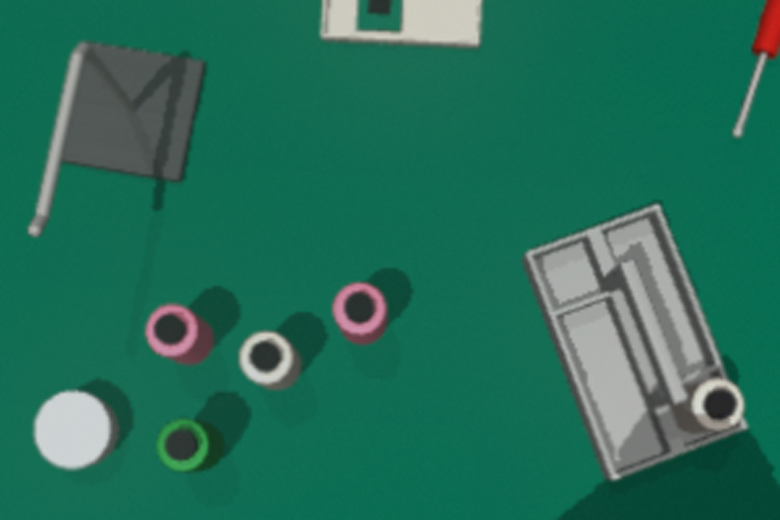

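The crop confirms it: white body and black cap at crop (268,355), between two pink bottles and above the green one. The caddy is at about (490.4,-213.5) with yaw about -159.4°, so its empty well is near (546,-162). I'll grip the bottle with the fingers closing along caddy x (21°).

```bash
cat >> h.py <<'E'
def go(x,y,z,psi):
    s=read_state(); r=R.from_quat(s["ee_rot"]); M=r.as_matrix()
    d=M.T@(np.array([x,y,z])-s["position"])/1000
    a=(psi-np.degrees(np.arctan2(M[1,1],M[0,1]))+90)%180-90
    Y=np.array([np.cos(np.radians(psi)),np.sin(np.radians(psi)),0]); 
    if Y@(R.from_euler('z',a,degrees=True).apply(M[:,1]))<0: Y=-Y
    Z=np.array([0,0,-1.]); T=np.c_[np.cross(Y,Z),Y,Z]
    print("shift",np.round(d,4),"rotvec",np.round(R.from_matrix(M.T@T).as_rotvec(),4),"t",s["clock"],"pos",s["position"].round(1),"w",round(s["gripper_width"],1),"j6",s["joints"][5].round(2))
E
python3 -c "
from h import *
go(465.2,85,200,21)"
```

```text
shift [-0.4703  0.5758  0.0314] rotvec [ 0.0015 -0.0015  1.4879] t 0.1 pos [ 174.9 -599.5  230.3] w 85.5 j6 -0.26
```

```bash
python3 -m handwheel '[[-0.04,0.048,0,0,0,0.15,1],[-0.08,0.096,0,0,0,0.15,1],[-0.118,0.144,0,0,0,0.15,1],[-0.16,0.19,0,0,0,0.15,1]]'; python3 -c "
from h import *
go(465.2,85,200,21);print(read_state()['joints'])"
```

```text
clock: 0.6
position: [275.5, -370.9, 231.0]
ee_rot: [-0.066, 0.998, 0.0, -0.0]
contact_force: [1.1, 0.2, 0.2]
gripper_width: 85.6
grasp_force: 0.0
shift [-0.2485  0.4267  0.0311] rotvec [ 2.0000e-04 -5.0000e-04  1.3373e+00] t 0.6 pos [ 275.5 -370.9  231. ] w 85.6 j6 -0.86
[-5.78814859e-01  1.04576986e-01 -3.72553567e-01 -2.09045655e-04
 -1.09411873e+00 -8.58907371e-01]
```

```bash
python3 -m handwheel '[[-0.03,0.053,0,0,0,-0.18,1],[-0.06,0.106,0,0,0,-0.36,1],[-0.09,0.16,0,0,0,-0.54,1],[-0.12,0.213,0,0,0,-0.72,1],[-0.15,0.266,0,0,0,-0.9,1],[-0.18,0.32,0,0,0,-1.08,1],[-0.21,0.373,0,0,0,-1.26,1],[-0.2485,0.4267,0,0,0,-1.44,1],[-0.2485,0.4267,0.02,0,0,-1.62,1],[-0.2485,0.4267,0.031,0,0,-1.804,1]]'
python3 - <<'E'
from h import *
go(465.2,85,61,21);print(read_state()['joints'])
for n in("top","side"):
    im,d=get_image(n); P=cloud(n,d); b,g,r=[im[...,i].astype(int) for i in range(3)]
    u,v=proj(n,[465,85,112])[0].astype(int); m=np.zeros((480,640),np.uint8)
    m[v-25:v+50,u-25:u+25]=1; m&=((np.abs(r-b)<45)&(r>110)&(np.abs(r-g)<40)&(P[...,2]>85)&(P[...,2]<112)&(np.hypot(P[...,0]-465,P[...,1]-85)<35)).astype(np.uint8); q=P[m>0]
    print(n,m.sum(),q.mean(0) if len(q) else None,q.min(0) if len(q) else 0,q.max(0) if len(q) else 0)
    if n=="side": cv2.imwrite("pics/side1.png",cv2.resize(im[200:440,270:570],None,fx=2.5,fy=2.5))
E
```

```text
clock: 1.85
position: [464.2, 84.1, 198.7]
ee_rot: [0.826, -0.563, -0.001, 0.001]
contact_force: [0.5, 0.1, -1.0]
gripper_width: 85.6
grasp_force: 0.0
shift [-0.0005 -0.0016  0.1377] rotvec [0.0028 0.0001 0.008 ] t 1.85 pos [464.2  84.1 198.7] w 85.6 j6 -0.15
[ 5.24377706e-01  1.53582850e-01 -4.01685839e-01 -6.43409596e-04
 -1.01826063e+00 -1.49528644e-01]
top 10 [459.55654247  67.81995036  99.16816165] [455.77200782  66.00198216  94.3622189 ] [464.40211688  69.7970552  103.93807696]
side 186 [465.68382147  96.60108339  97.61214136] [445.76033203  68.35752219  85.03211994] [485.40645241 109.92108663 105.59802555]
```

View pics/side1.png

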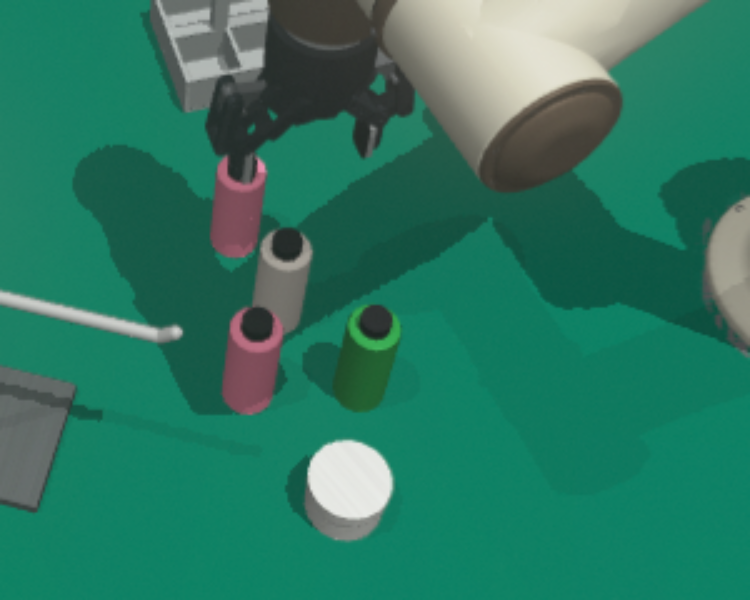

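The side view shows the open gripper above the white bottle at crop (287,245), and the bottle is still standing between its neighbours. The refined position is about (465.3,86). I'll descend, grip and lift.

```bash
python3 -m handwheel '[[-0.0015,-0.002,0.04,0,0,0.008,1],[-0.0015,-0.002,0.08,0,0,0.008,1],[-0.0015,-0.002,0.11,0,0,0.008,1],[-0.0015,-0.002,0.138,0,0,0.008,1],[-0.0015,-0.002,0.138,0,0,0.008,1],[-0.0015,-0.002,0.138,0,0,0.008,-1],[-0.0015,-0.002,0.138,0,0,0.008,-1],[-0.0015,-0.002,0.138,0,0,0.008,-1],[-0.0015,-0.002,0.138,0,0,0.008,-1],[-0.0015,-0.002,0.138,0,0,0.008,-1]]'
```

```text
clock: 3.2
position: [466.8, 85.7, 63.8]
ee_rot: [0.822, -0.569, 0.001, -0.001]
contact_force: [-1.1, 0.1, 6.7]
gripper_width: 40.4
grasp_force: 60.1
```

```bash
python3 -m handwheel '[[0,0,-0.03,0,0,0,-1],[0,0,-0.08,0,0,0,-1],[0,0,-0.12,0,0,0,-1],[0,0,-0.145,0,0,0,-1],[0,0,-0.145,0,0,0,-1]]'; python3 -c "
from h import *
go(545.5,-162,208,21)
u=read_state()
im,d=get_image('side');print(d[0,0]);z=im;import cv2;cv2.imwrite('pics/side2.png',z)"
```

```text
clock: 3.82
position: [467.1, 85.9, 209.5]
ee_rot: [0.822, -0.57, 0.001, -0.003]
contact_force: [-0.0, 0.2, -1.6]
gripper_width: 40.8
grasp_force: 60.7
shift [0.2597 0.0136 0.0012] rotvec [-0.0057  0.0009 -0.0077] t 3.825 pos [467.1  85.9 209.5] w 40.8 j6 -0.17
2671.8499
```

```bash
python3 -m handwheel '[[0.04,0.002,0,0,0,0,-1],[0.09,0.005,0,0,0,0,-1],[0.14,0.008,0,0,0,0,-1],[0.19,0.01,0,0,0,0,-1],[0.23,0.012,0,0,0,0,-1],[0.26,0.0136,0,-0.005,0,-0.008,-1],[0.26,0.0136,0,-0.005,0,-0.008,-1]]'
python3 - <<'E'
from h import *
go(545.5,-162,67,21)
for n in("top","side"):
    im,d=get_image(n); np.savez(n+"3.npz",im=im,d=d); P=cloud(n,d)
    D=np.hypot(P[...,0]-545,P[...,1]+162)<45
    b,g,r=[im[...,i].astype(int) for i in range(3)]
    m=D&(P[...,2]>165)&(P[...,2]<195)if n=="top" else D&(P[...,2]>145)&(P[...,2]<185)
    m&=(r>100); q=P[m]
    print(n,len(q), q.mean(0).round(1) if len(q) else 0,np.percentile(q,[3,97],axis=0).round(1) if len(q) else 0)
im=cv2.resize(im[120:320,270:510],None,fx=3.2,fy=3); cv2.imwrite("pics/side3.png",im)
E
```

```text
clock: 4.75
position: [544.0, -164.4, 204.7]
ee_rot: [0.823, -0.568, -0.003, 0.003]
contact_force: [-0.2, 0.6, -0.3]
gripper_width: 40.7
grasp_force: 60.7
shift [-0.0014 -0.0034  0.1377] rotvec [ 0.0088  0.002  -0.003 ] t 4.75 pos [ 544.  -164.4  204.7] w 40.7 j6 0.37
top 1 [ 549.2 -144.9  192.9] [[ 549.2 -144.9  192.9]
 [ 549.2 -144.9  192.9]]
side 234 [ 541.3 -145.8  164.9] [[ 523.3 -155.3  146.4]
 [ 559.8 -140.1  183.9]]
```

View pics/side3.png

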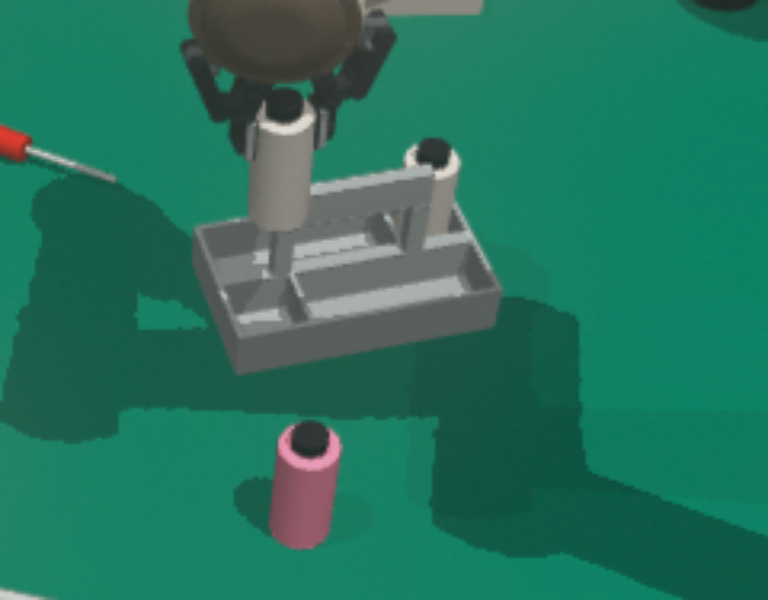

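The held bottle hangs upright at crop (285,160), directly over the well side. The caddy's rim corners are at about (196,228), (240,340), (500,292). I'll compare bottle and well within the same camera.

Run:
```python
from h import *
z=np.load("side3.npz"); d=z["d"]; P=cloud("side",d)
c=np.array([[196,228],[240,338],[500,290]])/[3.2,3]+[270,120]
print(onz("side",c,45).round(1))
reg=np.zeros((480,640),bool); reg[180:250,328:430]=1
m=reg&(np.abs(P[...,2]-43)<5)&(np.hypot(P[...,0]-490,P[...,1]+214)<125)
print("rim side",cv2.minAreaRect(P[m][:,:2].astype(np.float32)))
D=np.hypot(P[...,0]-543,P[...,1]+162)<45
for lo in(150,160,170):
    m=D&(np.abs(P[...,2]-lo)<5)&(z["im"][...,2]>100); q=P[m]; print(lo,q[:,0].min(),q[:,0].max(),q[:,1].max())
z=np.load("top3.npz"); P=cloud("top",z["d"]); reg=np.zeros((480,640),bool); reg[235:365,335:450]=1
m=reg&(np.abs(P[...,2]-45)<6);r=cv2.minAreaRect(P[m][:,:2].astype(np.float32)); print("top now",r)
# well floor seen in first top view
z=np.load("top0.npz"); P=cloud("top",z["d"])
a=np.radians(-159.4);C=np.array([[np.cos(a),-np.sin(a)],[np.sin(a),np.cos(a)]])
for ctr in([490.4,-213.5],[490.2,-215.2]):
    L=(P[...,:2]-ctr)@C
    f=(np.abs(P[...,2]-6)<6)&(np.abs(L[...,0]+71)<32)&(np.abs(L[...,1]+31)<32)
    print("floor",L[f].min(0),L[f].max(0),f.sum())
```

```text
[[ 602.2 -230.1   45. ]
 [ 559.3 -120.5   45. ]
 [ 376.4 -192.7   45. ]]
rim side ((489.9684143066406, -212.70974731445312), (203.07994079589844, 125.79200744628906), 20.67125701904297)
150 521.7426535014857 560.1386746973739 -140.08346592619148
160 522.1968000970666 560.9461302385067 -137.68702413734684
170 522.6354101715137 561.0352539640072 -139.04142242798946
top now ((490.0588073730469, -214.91128540039062), (200.4150848388672, 122.07947540283203), 21.052663803100586)
floor [-101.55170026  -62.73562946] [-39.10627515  -4.58808958] 491
floor [-102.33704297  -62.93308352] [-39.02905731  -6.10902246] 490
```

```bash
python3 -m handwheel '[[-0.0014,-0.0048,0.02,0.005,0.001,0,-1],[-0.0014,-0.0048,0.05,0.005,0.001,0,-1],[-0.0014,-0.0048,0.075,0.005,0.001,0,-1],[-0.0014,-0.0048,0.083,0.005,0.001,0,-1],[-0.0014,-0.0048,0.083,0.005,0.001,0,-1]]'
python3 - <<'E'
from h import *
go(546.8,-161.5,72,21)
im,d=get_image("side"); np.savez("side4.npz",im=im,d=d); P=cloud("side",d)
D=np.hypot(P[...,0]-543,P[...,1]+162)<45
for lo in(80,95,110):
    m=D&(np.abs(P[...,2]-lo)<6)&(im[...,2]>115); q=P[m]; print(lo,q[:,0].min(),q[:,0].max(),q[:,1].max()) if len(q) else 0
cv2.imwrite("pics/side4.png",cv2.resize(im[160:250,310:440],None,fx=6,fy=6))
E
```

```text
clock: 5.48
position: [548.2, -159.4, 124.2]
ee_rot: [0.825, -0.566, 0.0, 0.001]
contact_force: [0.3, -0.6, 0.3]
gripper_width: 40.6
grasp_force: 60.7
shift [0.0014 0.002  0.0522] rotvec [ 0.0008 -0.0008  0.0016] t 5.475 pos [ 548.2 -159.4  124.2] w 40.6 j6 0.37
80 527.1409874276757 555.9445231303367 -134.91782631162926
95 526.8582177161886 556.9763145716979 -135.01539425010162
110 527.2655056502629 557.5257859583651 -133.34220297570232
```

View pics/side4.png

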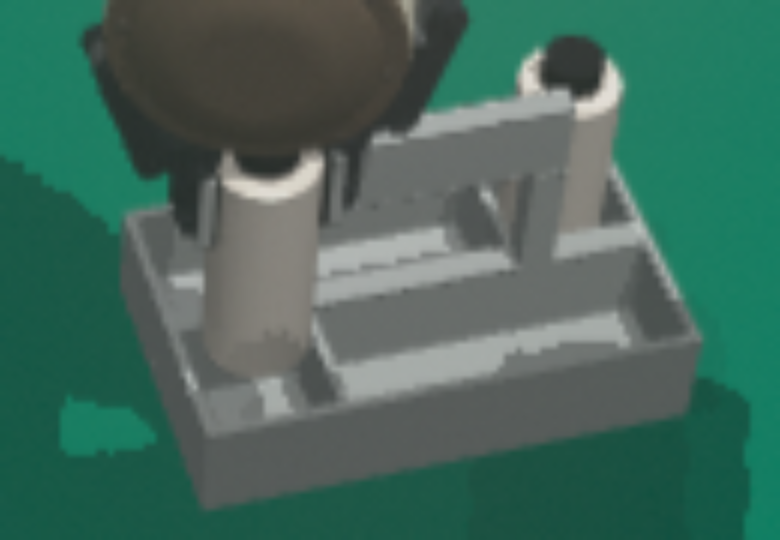

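The bottle foot sits just above the well, at crop (255,375). I'll make a small 2.5 mm correction and lower it.

```bash
python3 -m handwheel '[[0.002,0.0015,0,0,0,0,-1],[0.002,0.0015,0.015,0,0,0,-1],[0.002,0.0015,0.03,0,0,0,-1],[0.002,0.0015,0.03,0,0,0,-1]]';  python3 -m handwheel '[[0,0,0.01,0,0,0,-1],[0,0,0.02,0,0,0,-1],[0,0,0.022,0,0,0,-1],[0,0,0.022,0,0,0,-1]]'
```

```text
clock: 6.02
position: [546.2, -162.3, 92.2]
ee_rot: [0.824, -0.566, -0.002, 0.001]
contact_force: [-0.2, -0.4, -0.8]
gripper_width: 40.8
grasp_force: 60.7
clock: 6.52
position: [547.7, -162.4, 72.1]
ee_rot: [0.824, -0.566, 0.0, 0.0]
contact_force: [-0.4, 0.3, -0.3]
gripper_width: 41.0
grasp_force: 60.7
```

```bash
python3 -m handwheel '[[0,0,0.002,0,0,0,-1],[0,0,0.002,0,0,0,-1],[0,0,0.002,0,0,0,0.3],[0,0,0.002,0,0,0,0.5],[0,0,0.002,0,0,0,0.5],[0,0,0.002,0,0,0,0.5]]';  python3 -m handwheel '[[0,0,-0.02,0,0,0,0.5],[0,0,-0.06,0,0,0,0.5],[0,0,-0.11,0,0,0,0.5],[0,0,-0.13,0,0,0,1],[0,0,-0.13,0,0,0,1]]'
python3 - <<'E'
from h import *
im,d=get_image("side"); np.savez("side5.npz",im=im,d=d); P=cloud("side",d)
m=np.zeros((480,640),bool); m[160:250,310:440]=1; m&=(P[...,2]>102)&(P[...,2]<124)&(im.max(2)<75)
n,l,s,c=cv2.connectedComponentsWithStats(m.astype(np.uint8))
for i in range(1,n):
    if s[i,4]>10: print(c[i],s[i,4],np.median(P[l==i],0),onz("side",c[i],116))
cv2.imwrite("pics/side5.png",cv2.resize(im[110:250,310:450],None,fx=4.2,fy=4.2))
go(490,-213.5,180,-69.4)
E
```

```text
clock: 7.28
position: [547.7, -162.4, 70.4]
ee_rot: [0.824, -0.566, 0.0, 0.0]
contact_force: [-0.1, 0.9, 0.4]
gripper_width: 64.0
grasp_force: 0.0
clock: 7.9
position: [548.5, -162.3, 202.1]
ee_rot: [0.824, -0.566, 0.002, -0.001]
contact_force: [-0.2, -0.2, -1.3]
gripper_width: 85.7
grasp_force: 0.0
[405.02597403 170.4025974 ] 77 [ 436.10861472 -264.43365028  116.87831754] [[ 435.99955826 -265.92689768  116.        ]]
[353.68888889 199.57777778] 90 [ 546.5830921  -158.10023223  116.58763261] [[ 546.52591098 -158.76237043  116.        ]]
shift [0.0274 0.072  0.0202] rotvec [-1.0000e-04 -1.1000e-03 -1.5636e+00] t 7.95 pos [ 547.4 -162.1  200.3] w 85.5 j6 0.37
```

View pics/side5.png

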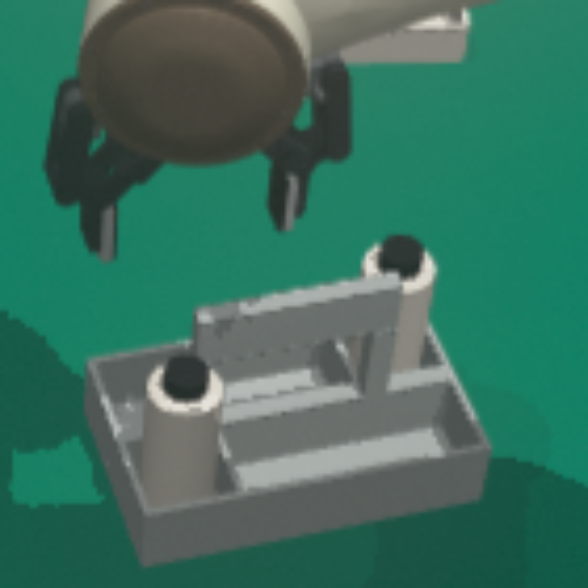

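The bottle stands upright in the well, with its cap at crop (187,378), and the gripper is free. Next I'll turn over the bar. I'll turn the world yaw by -90° so the last joint stays away from its limit.

```bash
python3 -m handwheel '[[0.003,0.008,0,0,0,0.18,1],[0.006,0.016,0,0,0,0.36,1],[0.009,0.024,0,0,0,0.54,1],[0.012,0.032,0,0,0,0.72,1],[0.015,0.04,0,0,0,0.9,1],[0.018,0.048,0,0,0,1.08,1],[0.021,0.056,0,0,0,1.26,1],[0.024,0.064,0,0,0,1.44,1],[0.0274,0.072,0.01,0,0,1.573,1],[0.0274,0.072,0.02,0,0,1.573,1]]'; python3 -m handwheel '[[0,0,0,0,0,0,1]]';python3 - <<'E'
from h import *
go(490.5,-213.3,101,-69.2)
E
```

```text
clock: 9.2
position: [489.0, -213.7, 178.3]
ee_rot: [-0.182, 0.983, 0.0, -0.001]
contact_force: [0.3, 0.1, 0.3]
gripper_width: 85.3
grasp_force: 0.0
clock: 9.32
position: [489.3, -213.4, 178.3]
ee_rot: [-0.182, 0.983, 0.0, -0.002]
contact_force: [0.3, 0.1, -0.3]
gripper_width: 85.4
grasp_force: 0.0
shift [-0.0014 -0.0004  0.0773] rotvec [ 0.0012 -0.0035  0.0035] t 9.325 pos [ 489.3 -213.4  178.3] w 85.4 j6 -1.1
```

```bash
python3 -m handwheel '[[-0.001,0,0.03,0,-0.002,0.003,1],[-0.001,0,0.06,0,-0.002,0.003,1],[-0.001,0,0.077,0,-0.002,0.003,1],[-0.001,0,0.077,0,-0.002,0.003,1],[-0.001,0,0.077,0,-0.002,0.003,-1],[-0.001,0,0.077,0,-0.002,0.003,-1],[-0.001,0,0.077,0,-0.002,0.003,-1],[-0.001,0,0.077,0,-0.002,0.003,-1],[-0.001,0,0.077,0,-0.002,0.003,-1],[-0.001,0,0.077,0,-0.002,0.003,-1]]'; python3 -m handwheel '[[0,0,0,0,0,0,-1],[0,0,0,0,0,0,-1]]'
```

```text
clock: 10.58
position: [491.2, -213.3, 103.7]
ee_rot: [-0.18, 0.984, -0.0, 0.001]
contact_force: [-2.0, 2.7, 3.4]
gripper_width: 11.0
grasp_force: 62.8
clock: 10.82
position: [491.2, -213.3, 103.7]
ee_rot: [-0.18, 0.984, -0.0, 0.001]
contact_force: [-2.2, 3.0, 5.3]
gripper_width: 11.1
grasp_force: 63.1
```

```bash
python3 -m handwheel '[[0,0,-0.01,0,0,0,-1],[0,0,-0.03,0,0,0,-1],[0,0,-0.055,0,0,0,-1],[0,0,-0.08,0,0,0,-1],[0,0,-0.105,0,0,0,-1],[0,0,-0.125,0,0,0,-1],[0,0,-0.14,0,0,0,-1],[0,0,-0.147,0,0,0,-1],[0,0,-0.147,0,0,0,-1]]';python3 - <<'E'
from h import *
go(505,249,250,-8.6)
im,d=get_image("side"); cv2.imwrite("pics/side6.png",cv2.resize(im[60:300,270:590],None,fx=2.4,fy=2.4))
E
```

```text
clock: 11.95
position: [490.7, -213.3, 250.0]
ee_rot: [-0.18, 0.984, -0.0, 0.001]
contact_force: [-0.0, -0.0, -5.3]
gripper_width: 10.9
grasp_force: 61.5
shift [-1.769e-01  4.274e-01  1.000e-04] rotvec [-0.0014  0.0014 -1.0591] t 11.95 pos [ 490.7 -213.3  250. ] w 10.9 j6 -1.1
```

View pics/side6.png

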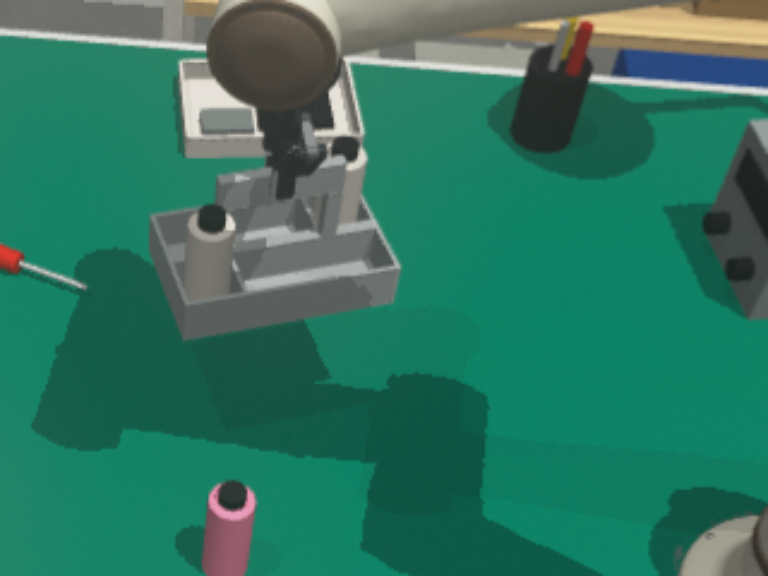

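Caddy is lifted level with both bottles upright (caps at crop (212,218) and (345,150)). I'll carry it gently towards the hook while turning it.

```bash
python3 -m handwheel '[[-0.003,0.008,0,0,0,-0.04,-1],[-0.009,0.022,0,0,0,-0.13,-1],[-0.018,0.044,0,0,0,-0.25,-1],[-0.029,0.07,0,0,0,-0.39,-1],[-0.04,0.097,0,0,0,-0.53,-1],[-0.051,0.124,0,0,0,-0.67,-1],[-0.062,0.15,0,0,0,-0.81,-1],[-0.073,0.177,0,0,0,-0.94,-1],[-0.082,0.199,0,0,0,-1.02,-1],[-0.0885,0.2137,0,0,0,-1.059,-1]]';python3 - <<'E'
from h import *
go(505,249,250,-8.6)
E
```

```text
clock: 13.25
position: [497.5, 19.1, 249.8]
ee_rot: [-0.653, 0.757, -0.001, 0.0]
contact_force: [-0.1, -0.0, -5.3]
gripper_width: 11.0
grasp_force: 61.5
shift [-2.285e-01  2.620e-02 -2.000e-04] rotvec [-0.0013 -0.0001  0.0033] t 13.25 pos [497.5  19.1 249.8] w 11.0 j6 -0.51
```

```bash
python3 -m handwheel '[[-0.008,0.001,0,0,0,0,-1],[-0.03,0.003,0,0,0,0,-1],[-0.062,0.006,0,0,0,0,-1],[-0.095,0.01,0,0,0,0,-1],[-0.128,0.014,0,0,0,0,-1],[-0.16,0.018,0,0,0,0,-1],[-0.19,0.021,0,0,0,0,-1],[-0.212,0.024,0,0,0,0,-1],[-0.225,0.026,0,0,0,0,-1],[-0.2285,0.026,0,0,0,0,-1]]';python3 -m handwheel '[[0,0,0,0,0,0,-1],[0,0,0,0,0,0,-1]]'
python3 - <<'E'
from h import *
go(590,236,250,-8.6)
for n in("top","side"):
    im,d=get_image(n); np.savez(n+"7.npz",im=im,d=d); P=cloud(n,d)
    m=(np.abs(P[...,2]-213)<14)&(P[...,0]>528)&(P[...,0]<700)&(np.abs(P[...,1]-233)<35)&(im.max(2)>60); q=P[m]
    v=np.linalg.svd((q-q.mean(0))[:,:2])[2][0]; print(n,m.sum(),q.mean(0),v,q[q[:,0].argmin()])
cv2.imwrite("pics/side7.png",cv2.resize(im[200:410,220:440],None,fx=2.8,fy=2.8))
E
```

```text
clock: 14.5
position: [506.4, 247.9, 250.0]
ee_rot: [-0.652, 0.758, -0.001, 0.0]
contact_force: [-0.1, 0.7, -5.7]
gripper_width: 10.8
grasp_force: 61.5
clock: 14.75
position: [506.4, 246.8, 250.3]
ee_rot: [-0.652, 0.758, -0.001, 0.001]
contact_force: [-0.5, -0.4, -6.2]
gripper_width: 10.7
grasp_force: 61.5
shift [-0.0019 -0.0843  0.0005] rotvec [-0.0021 -0.0002 -0.0007] t 14.75 pos [506.4 246.8 250.3] w 10.7 j6 -0.89
top 413 [610.9385759  230.47405546 214.45414414] [-0.98797897  0.15458837] [538.77356899 240.68333174 224.66228129]
side 513 [611.44554705 235.97332485 213.30322082] [-0.98950197  0.14451941] [538.78281734 245.96394101 218.88640333]
```

View pics/side7.png

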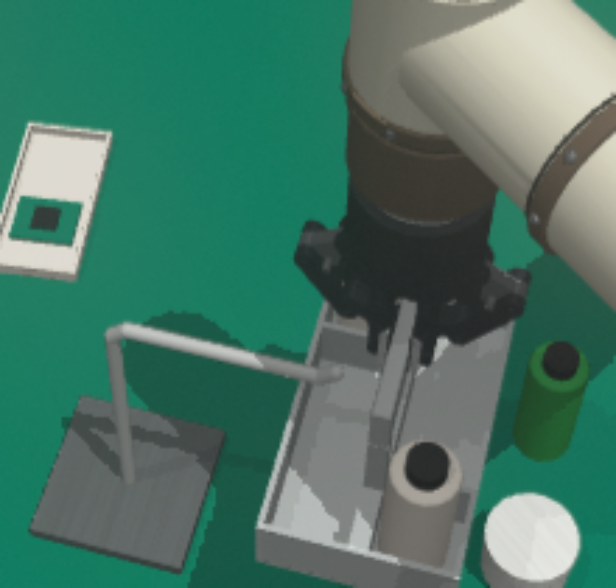

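The hook tip at crop (340,375) sits just before the plate and above the tray rim, and the caddy is level. Now I'll slide it in along the arm.

```bash
python3 -m handwheel '[[-0.001,-0.006,0,0,0,0,-1],[-0.002,-0.02,0,0,0,0,-1],[-0.002,-0.036,0,0,0,0,-1],[-0.002,-0.052,0,0,0,0,-1],[-0.002,-0.068,0,0,0,0,-1],[-0.002,-0.08,0,0,0,0,-1],[-0.002,-0.0843,0,0,0,0,-1],[-0.002,-0.0843,0,0,0,0,-1]]'; python3 -m handwheel '[[0,0,0.006,0,0,0,-1],[0,0,0.013,0,0,0,-1],[0,0,0.019,0,0,0,-1],[0,0,0.023,0,0,0,-1],[0,0,0.023,0,0,0,-1]]'
```

```text
clock: 15.85
position: [590.1, 236.9, 250.2]
ee_rot: [-0.652, 0.758, -0.001, 0.0]
contact_force: [0.4, -0.6, -5.8]
gripper_width: 10.9
grasp_force: 61.4
clock: 16.48
position: [589.9, 236.9, 226.9]
ee_rot: [-0.652, 0.758, -0.001, 0.0]
contact_force: [0.2, 0.7, -6.4]
gripper_width: 10.9
grasp_force: 61.5
```

```bash
python3 -m handwheel '[[0,0,0.001,0,0,0,-1],[0,0,0.002,0,0,0,-1],[0,0,0.003,0,0,0,-1],[0,0,0.003,0,0,0,-1]]'; python3 -m handwheel '[[0,0,0.001,0,0,0,-1],[0,0,0.001,0,0,0,-1]]'
```

```text
clock: 16.98
position: [590.1, 237.0, 224.4]
ee_rot: [-0.652, 0.758, -0.001, 0.001]
contact_force: [0.3, -0.6, -5.2]
gripper_width: 10.8
grasp_force: 61.5
clock: 17.23
position: [590.3, 237.0, 223.7]
ee_rot: [-0.652, 0.758, -0.001, 0.001]
contact_force: [0.0, 0.4, -4.8]
gripper_width: 10.9
grasp_force: 61.8
```

```bash
python3 -m handwheel '[[0,0,0.001,0,0,0,-1],[0,0,0.0015,0,0,0,-1],[0,0,0.0015,0,0,0,-1]]'
```

```text
clock: 17.6
position: [590.4, 237.1, 223.5]
ee_rot: [-0.652, 0.758, -0.001, 0.002]
contact_force: [-4.0, 0.2, 4.0]
gripper_width: 11.0
grasp_force: 62.9
```

The force has flipped, so the bar is seated on the arm. I'll release gradually.

```bash
python3 -m handwheel '[[0,0,0,0,0,0,-0.72],[0,0,0,0,0,0,-0.66],[0,0,0,0,0,0,-0.6],[0,0,0,0,0,0,-0.5],[0,0,0,0,0,0,-0.35],[0,0,0,0,0,0,-0.2],[0,0,0,0,0,0,-0.2],[0,0,0,0,0,0,-0.2]]'
python3 - <<'E'
from h import *
im,d=get_image("side"); np.savez("side8.npz",im=im,d=d)
cv2.imwrite("pics/side8.png",cv2.resize(im[200:410,220:440],None,fx=2.8,fy=2.8))
E
```

```text
clock: 18.6
position: [590.2, 237.0, 222.0]
ee_rot: [-0.652, 0.758, -0.001, 0.001]
contact_force: [0.3, 0.0, 0.4]
gripper_width: 34.4
grasp_force: 0.0
```

View pics/side8.png

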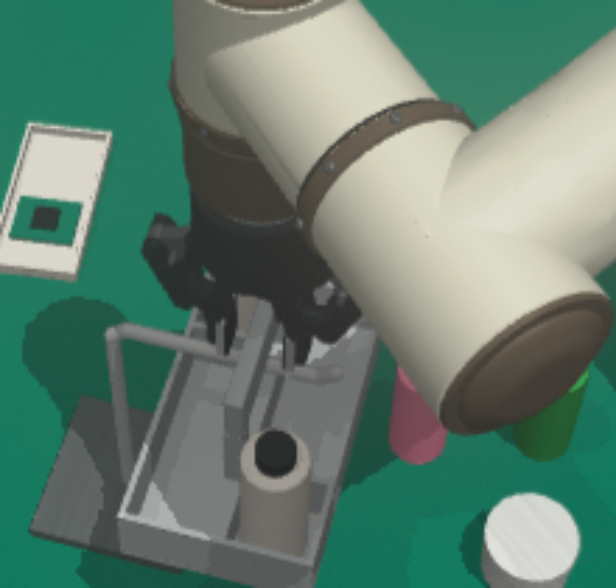

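The caddy hangs level on the arm with the fingers off the bar (crop (225,350) and (292,355)). I'll retreat straight up.

```bash
python3 -m handwheel '[[0,0,-0.005,0,0,0,-0.2],[0,0,-0.02,0,0,0,-0.2],[0,0,-0.04,0,0,0,-0.2],[0,0,-0.07,0,0,0,-0.2],[0,0,-0.11,0,0,0,-0.2],[0,0,-0.14,0,0,0,-0.2],[0,0,-0.14,0,0,0,-0.2],[0,0,-0.14,0,0,0,-0.2],[0,0,-0.14,0,0,0,-0.2],[0,0,-0.14,0,0,0,-0.2]]'
python3 - <<'E'
from h import *
im,d=get_image("side"); P=cloud("side",d)
cv2.imwrite("pics/side9.png",cv2.resize(im[200:410,220:440],None,fx=2.8,fy=2.8))
E
```

```text
clock: 19.9
position: [589.7, 236.9, 361.0]
ee_rot: [-0.652, 0.758, -0.001, -0.0]
contact_force: [-0.2, 0.2, 0.2]
gripper_width: 34.3
grasp_force: 0.0
```

View pics/side9.png

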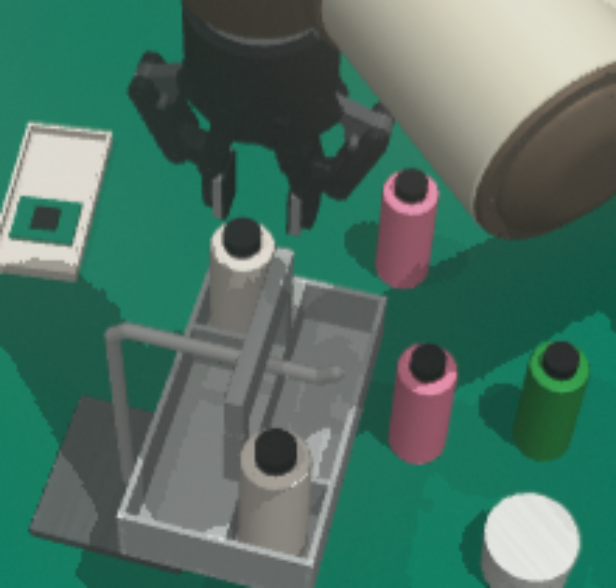

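The caddy hangs level on the arm with both bottles upright (caps at (242,237) and (276,452)), the gripper is clear, and the bystanders in this crop are in place.

```bash
python3 -c "
from bench import *
print(job_done())"
```

```text
the job is handed in; nothing more can be done
None
```

I stood the loose white bottle in the empty well, hung the caddy level on the hook with both bottles upright, let go and moved the gripper clear, then handed the job in at about 20 s; no verdict was returned.

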